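Open the dial lock of the gauge carrier and present its shackle

ROBOT

A 6-joint arm with a two-finger parallel gripper is mounted at the origin on a cart in front of the work surface, level with it; the furniture and walls round the work are solid. World frame = base frame: x ahead of the robot, y to its left, z up, the work surface at z = 0. Lengths are in m, angles in rad, forces in N, time in s.
With the tool pointing down it reaches from about 0.25 to 0.725 m from the base axis. Payload 4 kg.
Tool frame: the origin (TCP) lies between the finger pads, 19 mm behind the fingertips; this is the grasp point; z points along the fingers, y is the line along which they close (so a half turn about z gives the same grasp; the last joint's range is limited). The gripper opens to 85 mm and grips with 20 to 120 N. Pads are 22 mm wide; open, the fingers measure 114 mm over their backs; the gripper's body (76 mm by 85 mm) begins 54 mm behind the grasp point. The pads swing forward as they close: fully open they stand 13 mm farther back than shut.
Start: joints at [1.252, 0.241, 0.005, 1.335, 0, 1.571], TCP at [0.157, 0.475, 0.25] pointing down, gripper open.
Joint ranges: [-2.72, 2.72], [-1.05, 1.87], [-1.09, 1.28], [-1.99, 2.15], [-1.42, 1.44], [-3.14, 3.14]. Speed limits (rad/s): [2.79, 2.79, 3.14, 3.14, 3.14, 3.14].

INTERFACE

Orientations are given as a unit quaternion [x, y, z, w].
In Python, from workcell import get_obs, camera, job_done, silhouettes gives the robot as it stands. The module is installed in compiled form; this text tells all that it offers.
- The arm moves only by the tool drive_tool, never from a script. Its argument "increments" is a list of rows, each a list of 3 entries, a list of its own where there are three numbers: the shift along the world's x, y, z in mm, then the turn, a rotation vector about the world's x, y, z in degrees, then the opening, from 0 (shut) to 1 (fully open). A call has 1 to 8 rows; each row shifts and turns the commanded pose from where the row before left it; what a row does not reach is not made up. A row lasts 1/12 s, in which the tool goes at most 41.7 mm and 7.16 degrees, less where a joint would pass 70% of its speed; a pose out of reach is approached as far as the arm can. A call is refused whole if a number of a shift passes 41.7 or a number of a turn 7.16, either way. A call with a gripper value outside its range is refused whole. The fingers move at their own pace and stop on an object; the grip force is fixed at half the most. Time passes only in rows, so rows that do not move let the fingers close. It gives the time, the measured TCP pose, the force, the opening and the grip force at its end, in the units of the state.
- get_obs(): the state, without advancing time (a new reading comes with each control period).
- camera(name): name is "scene" or "side" or "wrist"; returns a dict with "image" (480x640x3 uint8, red, green, blue), "K" (3x3 intrinsics, pixels), "view" (4x4, takes a point from world to camera coordinates). Camera axes: x right, y down, z forward; pixel columns grow to the right and rows downward; lengths in m; the calibration is good to about 2 mm. A picture is of the moment at which its call begins. There is no depth.
- job_done(): hands the job in; it is judged then, once.
Trained networks look in a picture, given as the dict that the camera call returned (one of the last four; its "shot" number tells which), for a name from the list of things; names that differ only in an ending like _2 or _b are one class to them, and where a whole thing is asked for, a point or a joint stands for the part that bears it (a point fixed in the world has none). Each returns a list of dicts, best first, with "conf" (0 to 1); they miss things now and then, are a little off and sometimes report something else, mostly with a low value. They report only what shows in the picture. A call takes as long as a camera call.
- silhouettes(query, picture): "region" (480x640 bool, what is visible of it) and "bbox" ([left, top, right, bottom] in pixels, round what is visible of it).
The state is a dict: "clock": time; "joint_pos": joint angles; "joint_vel": joint speeds; "tau": joint torques, N m; "eef_pos": TCP position; "tool_rot": TCP orientation; "ft_force": force on the tool from outside, world axes, zero at the start; "ft_torque": the same for the moment, N m; "grip_width": finger opening in m; "grasp_force": force on a finger pad.
Only numpy, scipy, OpenCV 4.12 (cv2) and the standard library are available. Lean on these libraries where they do the work, as an engineer would, in place of code of your own. Each camera call takes 0.05 s, during which the arm holds its last target. There are 200 camera calls.

TASK

Carry the gauge carrier level by its black handle, with the small ring in it, and set it down fully home in the railed nest plate. Then turn the lock's dial click by click until the gap in its disc has clicked home over the shackle's lug, pull the shackle straight up out of the lock and finish while still holding it up, bow uppermost and still, with the whole shackle at least 15 cm above the worktop. Leave the carrier in the nest, the dial in its open notch, and the bottle and the yellow plug where they are.

Things in the scene. Friction and masses are not known exactly. Their poses are not given: they have to be found in the camera images.
- carrier: Loose grey carrier, about 0.85 kg loaded, base 120 (x) by 192 mm (y); origin at the centre of its underside, z up. Open compartment with 42 mm high walls at its +y end (small ring inside). Aluminium lock block, top at 30 mm, on its -y half, with the dial on it and the shackle standing in it on the -x side. Black handle plate between them, at about the balance point.
- handle_grip (a point): Point in the handle plate, at carrier (0, 15, 74) mm, where the TCP takes it from above. The plate is 14 mm thick along the carrier's x (fingers close along x), 34 mm long along y, top at 86 mm. Frame has the carrier's axes.
- dial_grip (a point): Point on the dial's vertical axis, at carrier (12, -58, 73) mm, where the TCP takes the knob from above. The black fluted knob is round, 40 mm across, from 49 to 80 mm above the carrier's underside; grip at any yaw, fingers opened to 55 to 70 mm (shackle and handle stand 54 mm from the axis). Fixed to the carrier: does not turn with the dial.
- dial (a joint): Dial angle, rad, growing counter-clockwise from above. A spring roller clicks between the lobes of a click wheel at every multiple of 0.785 (about 0.1 N m from one notch to the next; it centres itself when let go near a notch). Only at 0 is the gap in the steel disc over the shackle's lug, freeing the shackle. Starts one to three notches on the plus side (0.785 to 2.36): turn clockwise.
- dial_gate (a point): Middle of the one gap, 20 mm wide, in the rim of the dial's dark steel disc (72 mm across), 33 mm from the axis, level with the disc's top; turns with the dial. A raised bright pointer on the knob's top, from its middle to its rim, points to it. At dial 0 it lies on the carrier's -x side of the axis, over the lug.
- shackle: Loose U-shaped shackle of 9 mm round steel bar, 43 mm wide, 80 mm high, 0.08 kg; origin midway between its leg ends, z up towards the bow, legs at y -17 and +17 mm. The legs stand 24 mm deep, with 1.5 mm of play, in sockets at carrier x = -48, y = -58 and -24 mm; origin 6 mm above the carrier's underside. A flat lug on one leg reaches 31 mm towards the dial's axis, under the disc.
- shackle_bow (a point): Middle of the straight bar at the top of the shackle, 76 mm above its origin (82 mm above the carrier's underside as it stands). The bar runs along the shackle's y, so the fingers close along its x; opened to 30 to 50 mm they clear the knob.
- nest: Nest plate fixed to the worktop, 150 (x) by 222 (y) by 6 mm; origin at the centre of its underside. Four aluminium rails with tops flared outward, 28 mm above the worktop, leave 126 by 198 mm for the carrier (3 mm of play on each side). Between the nest's and the carrier's places stands a fixed clamp 22 cm high at about x = 0.5, y = -0.06 m: carry over it.
- nest_seat (a point): Centre of the nest plate's upper face, 6 mm above the worktop, axes as the nest: the carrier's underside centre comes here, long sides parallel (either way round).
- boxed_ring: Small steel setting ring, 42 mm across, 16 mm high, 0.16 kg, lying loose on the floor of the carrier's compartment; origin at the centre of its underside.
- fluid_bottle: Bystander: small squeeze bottle standing on the worktop, 35 mm across, 94 mm high.
- yellow_plug: Bystander: yellow moulded plug on the worktop, 32 x 60 x 33 mm.

How it is judged:
By the outcome, as a careful person would: the job done as asked, in the order asked, and still so for the second after the job is handed in, while the arm keeps its last pose, push and grip.
It also fails if it takes over 72 s, if anything falls off the work surface, if the arm or the gripper's body presses on something with over 40 N, if the wrist force passes 120 N, or if a joint passes its speed limit or range.

## Working session

There is one attempt and no reset: what is moved stays moved. The work goes in short steps, Python scripts to look and compute and a tool call to move; the robot and the scene stay as the last step left them, time stands still between calls to the robot, and variables do not carry over. Pictures are saved under pics/ and viewed, at most 10 in all, crops included, and the job is handed in when it is done.

Besides the shell and the picture viewer there is one more tool, called by a JSON object that holds its "name" and its "arguments". drive_tool: Moves the arm, as the interface text tells. Its arguments: {"type":"object","properties":{"increments":{"type":"array"}},"required":["increments"]}

```bash
mkdir -p pics; cat > h.py <<'E'
import numpy as np, cv2
from workcell import get_obs, camera, job_done, silhouettes
def save(n,p): cv2.imwrite(f'pics/{n}.png',cv2.cvtColor(p,cv2.COLOR_RGB2BGR))
def ray(c,uv,z):
    "pixel -> world point on plane z"
    V=c['view'];R=V[:3,:3];t=V[:3,3];o=-R.T@t
    d=R.T@np.linalg.inv(c['K'])@np.array([uv[0],uv[1],1.]);return o+d*(z-o[2])/d[2]
def proj(c,P):
    P=np.atleast_2d(P);q=(c['view'][:3,:3]@P.T).T+c['view'][:3,3];q=(c['K']@q.T).T;return q[:,:2]/q[:,2:]
E
python3 - <<'E'
from h import *
np.set_printoptions(precision=3,suppress=True)
o=get_obs();print(o['clock'],o['eef_pos'],o['tool_rot'],o['grip_width'])
for n in ['scene','side']:
    c=camera(n);save(n+'0',c['image']);V=c['view'];print(n,-V[:3,:3].T@V[:3,3],V[2,:3])
    for q in ['carrier','handle_grip','dial_grip','dial_gate','shackle','nest','fluid_bottle','yellow_plug']:
        for s in silhouettes(q,c)[:2]: 
            m=s['region'];ys,xs=np.nonzero(m);print(q,round(s['conf'],2),s['bbox'],xs.mean().round(),ys.mean().round(),m.sum())
E
```

```text
0.0 [0.157 0.474 0.249] [ 0.159  0.987 -0.001 -0.   ] 0.08519040495062978
scene [-0.031  0.437  0.611] [ 0.653 -0.509 -0.561]
carrier 0.85 [197.8, 291.9, 320.2, 399.7] 258.0 342.0 6046
handle_grip 0.55 [196.0, 288.7, 320.8, 395.0] 258.0 342.0 6037
dial_grip 0.78 [197.3, 288.3, 325.4, 393.5] 259.0 342.0 6197
dial_gate 0.84 [258.0, 288.9, 297.1, 325.7] 278.0 308.0 951
shackle 0.92 [284.9, 309.3, 306.0, 344.8] 294.0 323.0 308
nest 0.78 [401.2, 218.2, 484.6, 279.2] 438.0 247.0 3509
fluid_bottle 0.6 [322.6, 189.3, 337.0, 212.7] 331.0 203.0 140
yellow_plug 0.63 [204.8, 265.8, 230.4, 285.6] 218.0 275.0 297
side [1.26  0.018 1.082] [-0.556 -0.045 -0.83 ]
carrier 0.71 [365.3, 225.1, 392.1, 246.9] 379.0 236.0 451
carrier 0.67 [358.7, 208.2, 440.5, 261.6] 398.0 238.0 2828
handle_grip 0.66 [365.0, 223.7, 389.9, 247.2] 378.0 236.0 487
handle_grip 0.64 [361.5, 214.9, 439.6, 262.1] 398.0 239.0 2754
dial_grip 0.6 [363.7, 211.1, 441.4, 261.4] 398.0 238.0 2760
dial_gate 0.8 [364.2, 224.9, 391.9, 248.2] 379.0 236.0 472
shackle 0.67 [371.6, 209.4, 391.9, 224.4] 382.0 216.0 108
nest 0.71 [179.2, 209.8, 260.4, 255.9] 221.0 233.0 3579
fluid_bottle 0.68 [243.6, 299.5, 260.1, 319.7] 251.0 310.0 265
yellow_plug 0.47 [377.1, 303.7, 401.2, 317.4] 388.0 310.0 265
```

View pics/scene0.png

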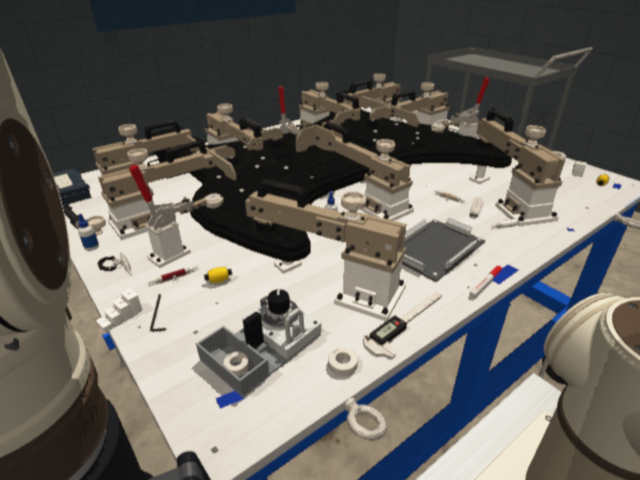

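View pics/side0.png

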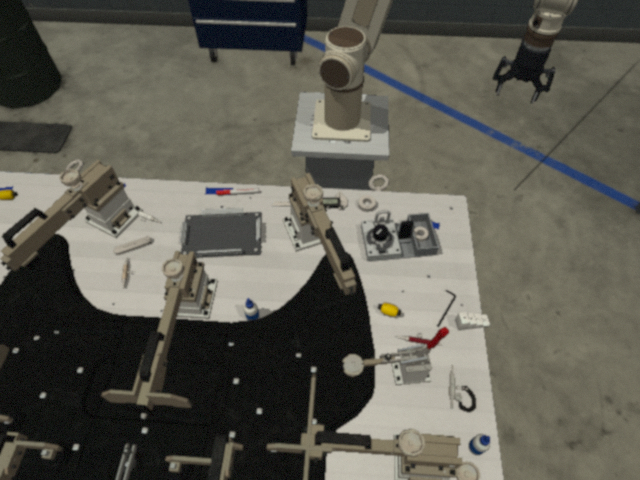

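The scene picture shows the carrier at (258,342), with its compartment towards the robot's left, and the nest at (438,247) behind the clamp at (370,260). In the side picture the carrier is at (400,237) and the nest at (221,233).

```bash
python3 - <<'E'
from h import *
np.set_printoptions(precision=4,suppress=True)
for n in ['scene','side']:
    c=camera(n)
    for q,z in [('nest',.010),('carrier',.03),('dial',.05),('shackle',.06),('fluid_bottle',.05),('yellow_plug',.02)]:
        for s in silhouettes(q,c)[:2]:
            ys,xs=np.nonzero(s['region']);P=np.array([ray(c,p,z)[:2] for p in zip(xs,ys)])*1000
            r=cv2.minAreaRect(P.astype(np.float32));print(n,q,round(s['conf'],2),np.array(r[0]),np.array(r[1]),round(r[2],1),P.mean(0))
c=camera('wrist');V=c['view'];print(-V[:3,:3].T@V[:3,3],V[2,:3],c['K'])
E
```

```text
scene nest 0.64 [ 506.8046 -326.9198] [168.1338 257.5204] 7.0 [ 493.2964 -321.2593]
scene carrier 0.88 [486.3208 174.0346] [155.4267 224.6656] 10.3 [476.8262 187.3595]
scene dial 0.67 [512.3823 119.8431] [ 70.5285 105.4592] 50.8 [509.4299 124.8858]
scene shackle 0.83 [446.085  132.2904] [31.9848 81.0813] 54.1 [451.8683 128.4798]
scene fluid_bottle 0.41 [ 775.0736 -216.0667] [31.1013 99.9375] 51.8 [ 765.6403 -208.3651]
scene yellow_plug 0.62 [708.3882 153.2858] [49.1907 51.6116] 38.3 [707.6233 154.0106]
side nest 0.9 [ 501.1348 -323.8123] [169.5255 227.5653] 7.5 [ 505.4788 -319.159 ]
side carrier 0.68 [497.415  177.8867] [149.3939 202.2502] 9.7 [503.4397 176.5714]
side dial 0.83 [517.4836 123.6714] [71.8744 75.0777] 44.1 [514.2149 121.9789]
side dial 0.57 [497.6025 235.837 ] [50.2947 38.0409] 3.9 [498.5339 234.192 ]
side fluid_bottle 0.64 [ 755.8118 -193.2689] [58.4896 33.3755] 21.7 [ 758.9611 -191.7502]
side yellow_plug 0.79 [719.6173 151.147 ] [39.0377 56.915 ] 4.0 [719.0677 150.9339]
[0.0901 0.4965 0.3731] [ 0.2647 -0.0869 -0.9604] [[345.517    0.     317.2892]
 [  0.     345.517  237.2098]
 [  0.       0.       1.    ]]
```

{"name": "drive_tool", "arguments": {"increments": [[[27.5,-23.5,0],[0,0,-5.1],1],[[27.5,-23.5,0],[0,0,-5.1],1],[[27.5,-23.5,0],[0,0,-5.1],1],[[27.5,-23.5,0],[0,0,-5.1],1],[[27.5,-23.5,0],[0,0,-5.1],1],[[27.5,-23.5,0],[0,0,-5.1],1],[[27.5,-23.5,0],[0,0,-5.1],1],[[27.5,-23.5,0],[0,0,-5.1],1]]}}

```text
clock: 2.32
eef_pos: [0.3778, 0.2855, 0.2502]
tool_rot: [0.495, 0.869, 0.0, 0.0]
ft_force: [0.6, 0.5, 0.6]
grip_width: 0.0857
grasp_force: 0.0
```

{"name": "drive_tool", "arguments": {"increments": [[[27.5,-23.5,0],[0,0,-5.1],1],[[27.5,-23.5,0],[0,0,-5.1],1],[[27.5,-23.5,0],[0,0,-5.1],1],[[27.5,-23.5,0],[0,0,-5.1],1],[[0,0,0],[0,0,0],1],[[0,0,0],[0,0,0],1]]}}

```text
clock: 2.82
eef_pos: [0.4878, 0.1914, 0.2496]
tool_rot: [0.64, 0.768, -0.0, -0.0]
ft_force: [0.5, 0.7, -0.0]
grip_width: 0.0856
grasp_force: 0.0
```

```bash
python3 - <<'E'
from h import *
from scipy.spatial.transform import Rotation as Ro
np.set_printoptions(precision=4,suppress=True)
o=get_obs();print(o['clock'],o['eef_pos'],Ro.from_quat(o['tool_rot']).as_matrix(),o['joint_pos'],o['ft_force'])
c=camera('wrist');save('w1',c['image'])
for q,z in [('carrier',.03),('dial',.049),('dial_gate',.049),('shackle',.08),('boxed_ring',.02),('handle_grip',.08),('dial_grip',.08)]:
  for s in silhouettes(q,c)[:2]:
    ys,xs=np.nonzero(s['region']);P=np.array([ray(c,p,z)[:2] for p in zip(xs,ys)])*1000
    r=cv2.minAreaRect(P.astype(np.float32));print(q,round(s['conf'],2),s['bbox'],np.array(r[0]),np.array(r[1]),round(r[2],1),P.mean(0))
c=camera('scene'); print('clamp tip',ray(c,(250,205),.18),'top',ray(c,(405,225),.2),ray(c,(350,200),.22))
E
```

```text
2.8167 [0.4878 0.1914 0.2496] [[-0.1796  0.9837 -0.0006]
 [ 0.9837  0.1796 -0.    ]
 [ 0.0001 -0.0006 -1.    ]] [0.3737 0.2889 0.0684 1.3509 0.0002 1.7639] [ 0.5217  0.7423 -0.0336]
carrier 0.56 [252.8, 119.2, 388.2, 315.0] [490.9283 175.7664] [125.1654 199.9097] 10.3 [490.9925 185.5613]
dial 0.74 [290.9, 246.7, 360.2, 316.6] [509.946  127.8122] [72.5026 69.6177] 60.8 [509.5047 127.8763]
dial_gate 0.9 [293.7, 247.9, 364.1, 311.5] [509.7709 128.0559] [70.9949 68.6243] 60.9 [509.0508 127.763 ]
shackle 0.76 [261.0, 239.8, 296.4, 294.0] [460.1214 143.1137] [28.0713 53.0383] 10.8 [456.3484 138.7088]
boxed_ring 0.93 [287.1, 135.6, 328.8, 177.9] [471.885  240.8589] [40.4554 40.9476] 36.3 [471.6298 240.9199]
handle_grip 0.94 [253.9, 122.1, 382.7, 312.8] [488.2588 187.6703] [106.3577 169.9716] 10.2 [488.7848 196.7388]
dial_grip 0.98 [253.8, 123.6, 384.5, 310.1] [488.1274 188.333 ] [105.5979 169.1694] 9.9 [489.041  196.8204]
clamp tip [0.675  0.0742 0.18  ] top [ 0.4076 -0.0878  0.2   ] [ 0.5109 -0.0475  0.22  ]
```

View pics/w1.png

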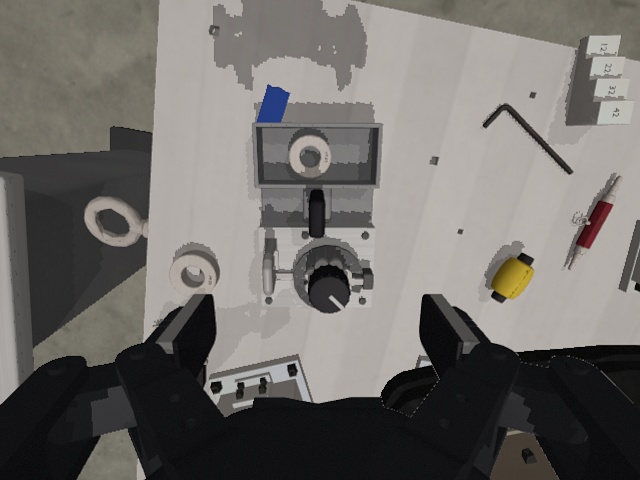

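The wrist picture shows the handle's top at about (317,193), the compartment's outer top corners at (253,124) and (382,124), and the knob centre at (329,290). The pointer runs to (343,308), about -45° in carrier axes, so the dial stands three notches from open.

```bash
cat >> h.py <<'E'
def R2(d): a=np.radians(d);return np.array([[np.cos(a),-np.sin(a)],[np.sin(a),np.cos(a)]])
def carr(c,x,y,yaw,z0=0):
    "project carrier frame test points"
    L=np.array([[-60,96,42],[60,96,42],[0,15,86],[0,32,86],[0,-2,86],[12,-58,80],[-48,-41,82]])/1000
    return L,proj(c,np.c_[(R2(yaw)@L[:,:2].T).T+[x,y],L[:,2]+z0])
E
python3 - <<'E'
from h import *
np.set_printoptions(precision=4,suppress=True)
c=camera('wrist')
for uv,z in [((253,124),.042),((382,124),.042),((317,193),.086),((329,290),.08)]: print(uv,ray(c,uv,z))
a,b=ray(c,(253,124),.042),ray(c,(382,124),.042);d=b-a;yaw=np.degrees(np.arctan2(d[1],d[0]));print(np.linalg.norm(d),yaw)
for yaw in (yaw,10.2):
    p=(a+b)[:2]/2-R2(yaw)@[0,.096];print('centre',p,'handle',p+R2(yaw)@[0,.015])
    L,q=carr(c,*p,yaw);print(q.round(0).tolist())
    im=c['image'].copy()
    for u in q: cv2.circle(im,tuple(int(v) for v in u.round()),1,(255,0,0),-1)
    save(f'w2',cv2.resize(im[100:330,230:400],None,fx=3,fy=2.6,interpolation=cv2.INTER_NEAREST))
E
```

```text
(253, 124) [0.4142 0.2634 0.042 ]
(382, 124) [0.5298 0.2849 0.042 ]
(317, 193) [0.4818 0.2187 0.086 ]
(329, 290) [0.5093 0.1313 0.08  ]
0.11764112435962935 10.528081144544336
centre [0.4895 0.1798] handle [0.4868 0.1945]
[[252.0, 124.0], [383.0, 124.0], [318.0, 222.0], [318.0, 202.0], [318.0, 241.0], [330.0, 297.0], [265.0, 281.0]]
centre [0.489  0.1797] handle [0.4863 0.1945]
[[252.0, 124.0], [383.0, 124.0], [317.0, 222.0], [317.0, 202.0], [317.0, 241.0], [330.0, 297.0], [264.0, 280.0]]
```

View pics/w2.png

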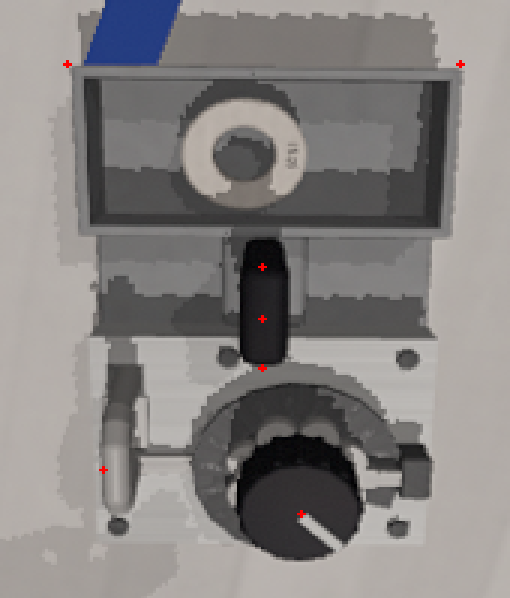

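{"name": "drive_tool", "arguments": {"increments": [[[-0.8,2.6,-30],[0,0,0],1],[[0,0,-36],[0,0,0],1],[[0,0,-36],[0,0,0],1],[[0,0,-36],[0,0,0],0.7],[[0,0,-25],[0,0,0],0.6],[[0,0,-12.6],[0,0,0],0.5],[[0,0,0],[0,0,0],0.4],[[0,0,0],[0,0,0],0.3]]}}

```text
clock: 3.98
eef_pos: [0.4854, 0.1954, 0.074]
tool_rot: [0.639, 0.769, -0.001, -0.0]
ft_force: [-0.0, -0.6, 0.2]
grip_width: 0.0259
grasp_force: 0.0
```

{"name": "drive_tool", "arguments": {"increments": [[[0,0,0],[0,0,0],0],[[0,0,0],[0,0,0],0],[[0,0,0],[0,0,0],0],[[0,0,0],[0,0,0],0],[[0,0,0],[0,0,0],0],[[0,0,0],[0,0,0],0]]}}

```text
clock: 4.48
eef_pos: [0.4865, 0.1959, 0.0757]
tool_rot: [0.639, 0.769, 0.001, 0.0]
ft_force: [-3.4, 0.1, 5.9]
grip_width: 0.0131
grasp_force: 60.1
```

{"name": "drive_tool", "arguments": {"increments": [[[0,0,4],[0,0,0],0],[[0,0,8],[0,0,0],0],[[0,0,8],[0,0,0],0],[[0,0,4],[0,0,0],0],[[0,0,0],[0,0,0],0]]}}

```text
clock: 4.9
eef_pos: [0.4868, 0.1956, 0.0995]
tool_rot: [0.639, 0.769, 0.001, 0.001]
ft_force: [0.3, -0.3, -7.5]
grip_width: 0.0128
grasp_force: 58.7
```

```bash
python3 - <<'E'
from h import *
np.set_printoptions(precision=4,suppress=True)
o=get_obs();print(o['ft_force'],o['ft_torque'],o['tool_rot'])
c=camera('scene');w=camera('wrist');print(c['image'].shape)
save('s3',np.hstack([c['image'][250:430,170:350].repeat(2,0).repeat(2,1),cv2.resize(w['image'],(480,360))])[:600,:840][:, :800])
E
```

```text
[ 0.3176 -0.3188 -7.4751] [ 0.2557 -0.0634  0.0078] [0.6392 0.769  0.0009 0.0005]
(480, 640, 3)
```

View pics/s3.png

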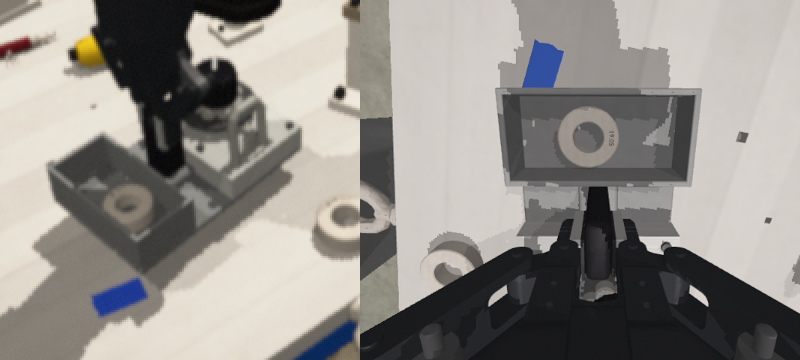

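Carrier is held level, with the ring inside it. Next I lift it and go round to a point where the wrist camera sees the nest beside the carrier.

{"name": "drive_tool", "arguments": {"increments": [[[0,0,10],[0,0,0],0],[[0,0,20],[0,0,0],0],[[0,0,30],[0,0,0],0],[[0,0,35],[0,0,0],0],[[0,0,35],[0,0,0],0],[[0,0,35],[0,0,0],0],[[-4,-8,35],[0,0,0],0],[[-8,-16,25],[0,0,0],0]]}}

```text
clock: 5.67
eef_pos: [0.4748, 0.1727, 0.327]
tool_rot: [0.638, 0.77, 0.002, 0.001]
ft_force: [1.6, -0.4, -7.9]
grip_width: 0.0131
grasp_force: 59.3
```

{"name": "drive_tool", "arguments": {"increments": [[[-13,-26,15],[0,0,0],0],[[-15,-34,0],[0,0,0],0],[[-15,-34,0],[0,0,0],0],[[-15,-34,0],[0,0,0],0],[[-15,-34,0],[0,0,0],0],[[-15,-34,0],[0,0,0],0],[[-15,-34,0],[0,0,0],0],[[-15,-34,0],[0,0,0],0]]}}

```text
clock: 6.33
eef_pos: [0.3541, -0.0937, 0.3388]
tool_rot: [0.639, 0.769, -0.0, 0.0]
ft_force: [1.7, -1.1, -8.3]
grip_width: 0.0131
grasp_force: 59.2
```

{"name": "drive_tool", "arguments": {"increments": [[[-15,-34,0],[0,0,0],0],[[-15,-34,0],[0,0,0],0],[[-15,-34,0],[0,0,0],0],[[-13,-34,0],[0,0,0],0],[[-10,-34,0],[0,0,0],0],[[0,-28,0],[0,0,0],0],[[0,-18,0],[0,0,0],0],[[0,0,0],[0,0,0],0]]}}

```text
clock: 7.0
eef_pos: [0.2871, -0.3119, 0.3382]
tool_rot: [0.641, 0.768, -0.001, 0.0]
ft_force: [1.1, -0.3, -7.8]
grip_width: 0.0132
grasp_force: 59.4
```

```bash
python3 - <<'E'
from h import *
np.set_printoptions(precision=4,suppress=True)
o=get_obs();print(o['clock'],o['eef_pos'],o['tool_rot'],o['ft_force'],o['joint_pos'])
c=camera('wrist');s=camera('side');
m=silhouettes('nest',c);print([(x['conf'],x['bbox']) for x in m])
save('w4',c['image'])
E
```

```text
7.0 [ 0.2871 -0.3119  0.3382] [ 0.641   0.7676 -0.0011  0.0003] [ 1.0655 -0.2829 -7.7786] [-0.8255  0.0652  0.0231  1.5277 -0.002   0.566 ]
[]
```

View pics/w4.png

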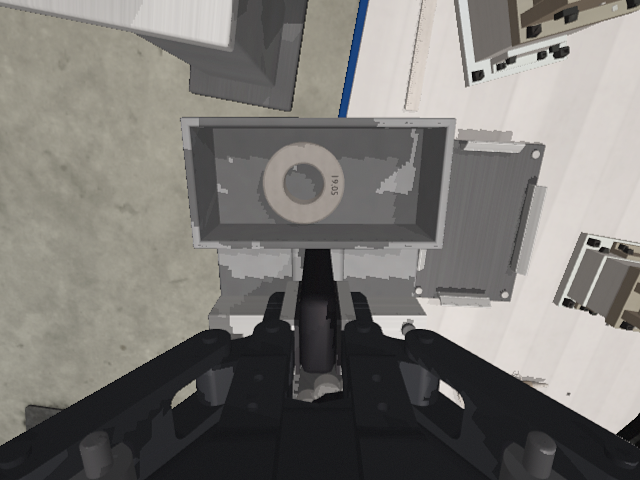

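The nest shows at right of the carrier: plate corners at about (546,143), (508,302) and (415,297), with the carrier's left part hiding the rest.

```bash
python3 - <<'E'
from h import *
np.set_printoptions(precision=4,suppress=True)
c=camera('wrist');g=cv2.cvtColor(c['image'],cv2.COLOR_RGB2GRAY)
C=[ray(c,p,.006)[:2]*1000 for p in [(546,143),(508,302),(415,297)]];print(C,np.linalg.norm(C[0]-C[1]),np.linalg.norm(C[1]-C[2]))
print(g[220,500:560:3],g[160,530:556:2])
m=((g<125)&(g>60)).astype(np.uint8);n,l,st,ct=cv2.connectedComponentsWithStats(m,connectivity=4)
k=l[220,490];print(st[k])
ys,xs=np.nonzero(l==k);s=xs>462;P=np.array([ray(c,p,.006)[:2] for p in zip(xs[s]+0.,ys[s]+0.)])*1000
# right edge: rightmost pixels near corners, in rotated frames
for yaw in (5,6,7,8,9):
    Q=P@R2(yaw)   # into nest axes
    lo=Q[Q[:,1]<Q[:,1].min()+25];hi=Q[Q[:,1]>Q[:,1].max()-25]
    le=Q[Q[:,0]<Q[:,0].min()+30]
    print(yaw,'xmax low/high',lo[:,0].max(),hi[:,0].max(),'y',Q[:,1].min(),Q[:,1].max())
E
```

```text
[array([ 562.1765, -192.4248]), array([ 588.0804, -413.7596]), array([ 453.4544, -430.4104])] 222.84542865014828 135.6518243787749
[108 106 104 107 106 108  54  87  87 172 160 159 164 197 210 208 214 216
 216 216] [128 194 191 190 113  99 214 207 207 206 206 206 206]
[  337   144   206   187 15479]
5 xmax low/high 550.1729713797523 542.5145457628613 y -468.89742770851916 -248.7695625912736
6 xmax low/high 541.9737230984067 537.7039827158844 y -478.0058274219587 -258.0931812220817
7 xmax low/high 533.6093843707881 532.729629826917 y -486.96862192981916 -267.25199163735437
8 xmax low/high 525.1930105819265 527.6741931114824 y -495.7830810780689 -275.4998126965897
9 xmax low/high 516.7934389196473 522.5873258432671 y -504.44651989706364 -282.93887198300257
```

```bash
python3 - <<'E'
from h import *
np.set_printoptions(precision=4,suppress=True)
c=camera('wrist');s=camera('side')
def panel(c,x0,y0,w,h,f):
    im=cv2.resize(c['image'][y0:y0+h,x0:x0+w],None,fx=f,fy=f,interpolation=cv2.INTER_CUBIC)
    for (X,Y,yaw,col) in [(.5007,-.3122,7,(255,0,0)),(.501,-.3184,7,(0,255,0))]:
        L=np.array([[-75,-111],[75,-111],[75,111],[-75,111]])/1000
        q=proj(c,np.c_[(R2(yaw)@L.T).T+[X,Y],[.006]*4]);print(q.round(1).tolist())
        for u in q:
            p=(u-[x0,y0]+.5)*f
            if (p>0).all(): cv2.drawMarker(im,tuple(int(v) for v in p),col,cv2.MARKER_CROSS,8,1)
    return im
a=panel(c,400,110,170,200,3);b=panel(s,172,200,96,66,3)
b=cv2.copyMakeBorder(b,0,a.shape[0]-b.shape[0],0,0,cv2.BORDER_CONSTANT)
save('n5',np.hstack([a,b]))
E
```

```text
[[405.2, 296.2], [508.0, 301.8], [545.1, 143.5], [428.1, 136.1]]
[[404.4, 300.0], [506.8, 305.7], [543.6, 148.5], [427.0, 141.2]]
[[188.1, 213.7], [182.3, 256.6], [263.1, 253.0], [263.9, 210.5]]
[[186.0, 213.7], [180.0, 256.5], [260.9, 252.9], [261.8, 210.4]]
```

View pics/n5.png

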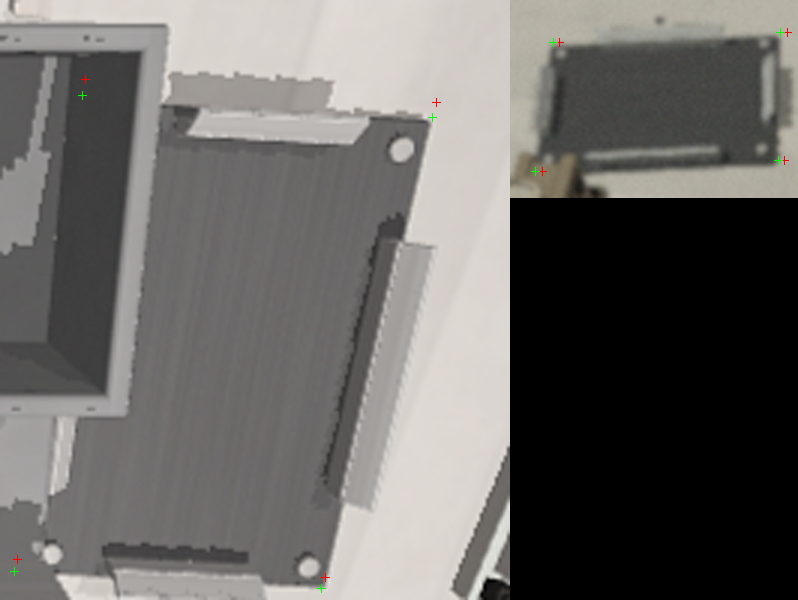

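Green matches the plate corners at (430,121) and (326,588) in the crop to about 1 mm, so the nest centre is close to (502,-319) mm with yaw about 7.5°. Now I measure the held carrier relative to the TCP in the same view.

```bash
python3 - <<'E'
from h import *
from scipy.optimize import least_squares
np.set_printoptions(precision=4,suppress=True)
c=camera('wrist');o=get_obs();g=cv2.cvtColor(c['image'],cv2.COLOR_RGB2GRAY).astype(int)
print(g[105:130,320],g[150,170:200],g[150,440:465])
tcp=o['eef_pos'];zt=tcp[2]-.0757+.042
q=o['tool_rot'];yaw=np.degrees(2*np.arctan2(q[0],q[1])) ;yaw=90-np.degrees(np.arctan2(2*q[1]*q[1]-1,2*q[0]*q[1])); yaw=np.degrees(np.arctan2(2*q[1]**2-1,2*q[0]*q[1]));print('tool yaw',yaw)
for uv in [(180.5,118),(456,118),(193,248),(442.5,248)]:
    p=ray(c,uv,zt); print(uv,R2(-yaw)@(p[:2]-tcp[:2])*1000)
# plate corners
C=np.array([ray(c,p,.006)[:2]*1000 for p in [(542.8,150.2),(508.5,305.2)]]);d=C[0]-C[1];y=np.degrees(np.arctan2(-d[0],d[1]));print(C,np.linalg.norm(d),y,C.mean(0)-R2(y)@[75,0])
E
```

```text
[149 151 150 149 148 147 145 145 146 145 145 146 137 112 114 114 113 111
 110 108  97  78  59  71  93] [157 155 155 154 155 154 157 158 160 161 161 161 154  97 101 107 107 107
 109 107 100  89  67  68  69  69  69  69  68  68] [ 61  62  60  61  86 133 152 162 161 160 160 159 143 104 107 108 104 100
  75  88  89  90  91 105 150]
tool yaw 10.622363061197355
(180.5, 118) [-58.3358  78.4005]
(456, 118) [60.0264 78.1686]
(193, 248) [-58.9327  19.7554]
(442.5, 248) [60.0039 19.4959]
[[ 562.3338 -201.2113]
 [ 592.1267 -418.396 ]] 219.21870418202704 7.810960444426604 [ 502.9261 -319.9965]
```

{"name": "drive_tool", "arguments": {"increments": [[[10,1.2,0],[0,0,-0.4],0],[[25,1,0],[0,0,-0.4],0],[[35,1,0],[0,0,-0.4],0],[[35,1,0],[0,0,-0.4],0],[[35,2,0],[0,0,-0.4],0],[[35,2,0],[0,0,-0.4],0],[[25,1,0],[0,0,-0.4],0],[[12.5,0,0],[0,0,0],0]]}}

```text
clock: 8.02
eef_pos: [0.5042, -0.2975, 0.3373]
tool_rot: [0.656, 0.755, 0.001, 0.0]
ft_force: [0.3, -0.3, -7.7]
grip_width: 0.0129
grasp_force: 59.7
```

{"name": "drive_tool", "arguments": {"increments": [[[0,0,-10],[0,0,0],0],[[0,0,-25],[0,0,0],0],[[0,0,-35],[0,0,0],0],[[0,0,-35],[0,0,0],0],[[0,0,-35],[0,0,0],0],[[0,0,-30],[0,0,0],0],[[0,0,-15],[0,0,0],0],[[0,0,0],[0,0,0],0]]}}

```text
clock: 8.68
eef_pos: [0.4974, -0.2965, 0.148]
tool_rot: [0.657, 0.754, -0.001, -0.006]
ft_force: [-0.4, 0.8, -8.4]
grip_width: 0.0133
grasp_force: 59.6
```

```bash
python3 - <<'E'
from h import *
np.set_printoptions(precision=4,suppress=True)
o=get_obs();q=o['tool_rot'];yaw=np.degrees(np.arctan2(2*q[1]**2-1,2*q[0]*q[1]));t=o['eef_pos']
print(o['clock'],t,q,yaw,o['ft_force'],o['ft_torque'])
ctr=t[:2]+R2(yaw)@[.0005,-.017];print('carrier',ctr,'nest err (nest axes mm)',R2(-7.6)@(ctr-[.5023,-.3195])*1000)
c=camera('wrist');s=camera('side');save('w6',np.hstack([c['image'][60:360,140:500],cv2.resize(s['image'][190:290,150:296],(438,300),interpolation=cv2.INTER_CUBIC)]))
E
```

```text
8.6833 [ 0.4974 -0.2965  0.148 ] [ 0.6573  0.7536 -0.0009 -0.0056] 7.812786430895942 [-0.3712  0.8232 -8.4152] [ 0.3585  0.1569 -0.0124]
carrier [ 0.5002 -0.3133] nest err (nest axes mm) [-1.2307  6.4445]
```

View pics/w6.png

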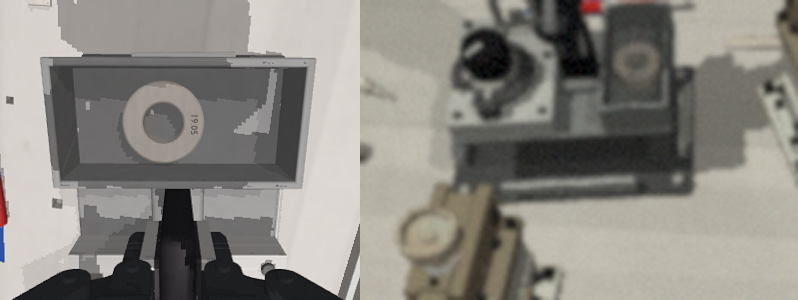

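Carrier hangs level above the nest, ring inside. I'm letting it settle before correcting.

{"name": "drive_tool", "arguments": {"increments": [[[0,0,0],[0,0,0],0],[[0,0,0],[0,0,0],0],[[0,0,0],[0,0,0],0]]}}

```text
clock: 9.03
eef_pos: [0.5017, -0.3, 0.1556]
tool_rot: [0.658, 0.753, 0.0, 0.002]
ft_force: [0.2, 0.1, -7.5]
grip_width: 0.0133
grasp_force: 59.7
```

```bash
cat >> h.py <<'E'
def nest_err(C=(.5023,-.3195),Y=7.6,off=(.0005,-.017)):
    o=get_obs();q=o['tool_rot'];yaw=np.degrees(np.arctan2(2*q[1]**2-1,2*q[0]*q[1]));t=o['eef_pos']
    ctr=t[:2]+R2(yaw)@np.array(off)
    print(o['clock'],t,q,'yaw',yaw,'carrier',ctr,'err nest axes',R2(-Y)@(ctr-C)*1000,'world',(ctr-C)*1000,o['ft_force'],o['ft_torque'])
E
python3 - <<'E'
from h import *
np.set_printoptions(precision=4,suppress=True)
nest_err()
c=camera('wrist');t=get_obs()['eef_pos'];z=t[2]-.0757+.042
g=cv2.cvtColor(c['image'],cv2.COLOR_RGB2GRAY);q=get_obs()['tool_rot'];yaw=np.degrees(np.arctan2(2*q[1]**2-1,2*q[0]*q[1]))
for uv in [(180.5,118),(456,118)]: print(R2(-yaw)@(ray(c,uv,z)[:2]-t[:2])*1000)
V=c['view']; print(-V[:3,:3].T@V[:3,3]-t,V[2,:3])
E
```

```text
9.0333 [ 0.5017 -0.3     0.1556] [0.6577 0.7532 0.0003 0.0021] yaw 7.744464717485654 carrier [ 0.5044 -0.3168] err nest axes [2.4752 2.3951] world [2.1367 2.7014] [ 0.1547  0.1102 -7.524 ] [ 0.2665 -0.0179  0.0282]
[-57.8142  78.0455]
[60.6918 77.8629]
[-0.0092  0.0698  0.1233] [ 0.041  -0.2771 -0.96  ]
```

{"name": "drive_tool", "arguments": {"increments": [[[-1,-1.3,-8],[0,0,0],0],[[-1.1,-1.4,-14],[0,0,0],0],[[0,0,-14],[0,0,0],0],[[0,0,-7],[0,0,0],0],[[0,0,0],[0,0,0],0],[[0,0,0],[0,0,0],0],[[0,0,0],[0,0,0],0],[[0,0,0],[0,0,0],0]]}}

```text
clock: 9.75
eef_pos: [0.4991, -0.3026, 0.1115]
tool_rot: [0.658, 0.753, 0.0, 0.001]
ft_force: [-0.1, -0.2, -8.6]
grip_width: 0.013
grasp_force: 59.6
```

```bash
python3 - <<'E'
from h import *
np.set_printoptions(precision=4,suppress=True)
nest_err()
c=camera('wrist');s=camera('side');e=camera('scene')
f=lambda im,b:cv2.resize(im[b[1]:b[3],b[0]:b[2]],(390,290),interpolation=cv2.INTER_CUBIC)
save('w7',np.vstack([np.hstack([f(s['image'],(165,190,275,272)),f(e['image'],(385,190,500,290))]),np.hstack([f(c['image'],(0,0,640,480)),f(c['image'],(160,80,480,300))])]))
E
```

```text
9.75 [ 0.4991 -0.3026  0.1115] [0.6578 0.7532 0.0002 0.0012] yaw 7.735430314641043 carrier [ 0.5019 -0.3194] err nest axes [-0.3685  0.183 ] world [-0.3895  0.1326] [-0.1076 -0.215  -8.5707] [0.2503 0.0338 0.0204]
```

View pics/w7.png

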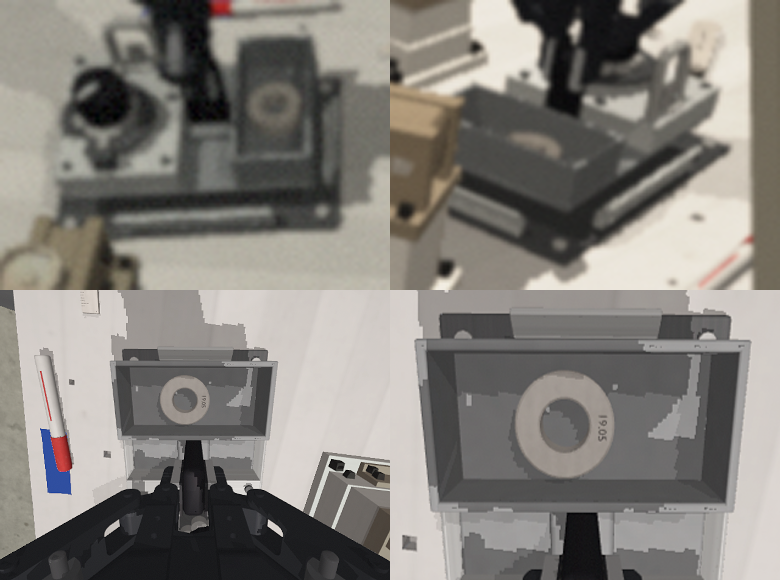

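The wrist view shows the nest's +y edge with its corners at about (201,99) and (439,100), beyond the compartment's outer wall at row 118. That allows a direct check.

```bash
python3 - <<'E'
from h import *
np.set_printoptions(precision=2,suppress=True)
c=camera('wrist');g=cv2.cvtColor(c['image'],cv2.COLOR_RGB2GRAY).astype(int)
print(g[104,190:215],g[104,430:450]);print(g[90:112,215],g[90:112,430])
a=ray(c,(201,99),.006)[:2]*1000;b=ray(c,(439,100.5),.006)[:2]*1000;d=b-a;y=np.degrees(np.arctan2(d[1],d[0]))
print(a,b,np.linalg.norm(d),y,'centre',(a+b)/2-R2(7.6)@[0,111])
L=np.array([[-75,111],[75,111]])/1000;print(proj(c,np.c_[(R2(7.6)@L.T).T+[.5023,-.3195],[.006]*2]))
E
```

```text
[153 153 153 153 152 153 153 153 153 154 148  75  63  71  72  71  69  70
  70  70  69  70  72  71  72] [102 102 102 103 103 105 105 103 101  96 150 211 206 205 205 205 205 204
 205 205]
[152 152 153 152 153 154 154 142  75  67  70  72  70  70  70  70  71  70
  70  69  70  70] [204 204 204 204 205 197 158 148 141  95  80  93 102 102 102 102 102 102
 102 102 101 102]
[ 416.03 -219.83] [ 561.64 -201.16] 146.80437205902913 7.306802271970894 centre [ 503.52 -320.52]
[[196.54  97.61]
 [440.1   97.81]]
```

{"name": "drive_tool", "arguments": {"increments": [[[1.1,-0.4,0],[0,0,0],0],[[0,0,-6],[0,0,0],0],[[0,0,-6],[0,0,0],0],[[0,0,-5],[0,0,0],0],[[0,0,-3],[0,0,0],0],[[0,0,0],[0,0,0],0],[[0,0,0],[0,0,0],0]]}}

```text
clock: 10.53
eef_pos: [0.499, -0.3023, 0.0898]
tool_rot: [0.658, 0.753, -0.0, -0.001]
ft_force: [0.1, 0.1, -7.3]
grip_width: 0.0132
grasp_force: 59.7
```

```bash
python3 - <<'E'
from h import *
np.set_printoptions(precision=4,suppress=True)
nest_err()
E
```

```text
10.5333 [ 0.499  -0.3023  0.0898] [ 0.6578  0.7532 -0.0001 -0.0006] yaw 7.73402918657071 carrier [ 0.5018 -0.3191] err nest axes [-0.4058  0.4983] world [-0.4681  0.4402] [ 0.0722  0.0622 -7.3326] [0.2116 0.0354 0.0391]
```

{"name": "drive_tool", "arguments": {"increments": [[[0,0,-3],[0,0,0],0],[[0,0,-2.5],[0,0,0],0],[[0,0,-2],[0,0,0],0],[[0,0,-1.5],[0,0,0],0],[[0,0,0],[0,0,0],0],[[0,0,0],[0,0,0],0]]}}

```text
clock: 11.03
eef_pos: [0.4994, -0.3024, 0.0818]
tool_rot: [0.658, 0.753, 0.0, 0.0]
ft_force: [-1.3, 1.2, -5.1]
grip_width: 0.0131
grasp_force: 60.1
```

```bash
python3 - <<'E'
from h import *
np.set_printoptions(precision=4,suppress=True)
nest_err()
E
```

```text
11.0333 [ 0.4994 -0.3024  0.0818] [0.6578 0.7532 0.0001 0.0001] yaw 7.7341853130718174 carrier [ 0.5022 -0.3192] err nest axes [-0.0532  0.3091] world [-0.0936  0.2993] [-1.3023  1.2457 -5.1407] [ 0.2928  0.2244 -0.0285]
```

{"name": "drive_tool", "arguments": {"increments": [[[0,0,-1],[0,0,0],0],[[0,0,-0.5],[0,0,0],0],[[0,0,0],[0,0,0],0],[[0,0,0],[0,0,0],0.3],[[0,0,0],[0,0,0],0.7],[[0,0,0],[0,0,0],0.7],[[0,0,0],[0,0,0],0.7]]}}

```text
clock: 11.62
eef_pos: [0.5003, -0.3031, 0.0806]
tool_rot: [0.658, 0.753, 0.0, 0.001]
ft_force: [0.2, -0.5, 1.0]
grip_width: 0.0596
grasp_force: 0.0
```

{"name": "drive_tool", "arguments": {"increments": [[[0,0,10],[0,0,0],0.7],[[0,0,25],[0,0,0],0.7],[[0,0,35],[0,0,0],0.7],[[0,0,35],[0,0,0],0.7],[[0,0,20],[0,0,0],0.7],[[0,0,0],[0,0,0],0.7],[[0,0,0],[0,0,0],0.7]]}}

```text
clock: 12.2
eef_pos: [0.5005, -0.3032, 0.2074]
tool_rot: [0.658, 0.753, 0.0, 0.002]
ft_force: [0.1, 0.3, -0.4]
grip_width: 0.0597
grasp_force: 0.0
```

```bash
python3 - <<'E'
from h import *
np.set_printoptions(precision=4,suppress=True)
nest_err()
c=camera('wrist')
P=(.5022,-.3192,7.73)
L,q=carr(c,*P,.006);im=c['image'].copy();print(q.round(1).tolist())
im=cv2.resize(im[60:330,170:450],None,fx=2.2,fy=2.2,interpolation=cv2.INTER_CUBIC)
for u in q: cv2.drawMarker(im,tuple(int(v) for v in (u-[170,60]+.5)*2.2),(255,0,0),cv2.MARKER_CROSS,7,1)
save('w8',im)
for n in ['dial_gate','shackle','dial_grip']:
  for s in silhouettes(n,c)[:1]: print(n,s['conf'],s['bbox'])
E
```

```text
12.2 [ 0.5005 -0.3032  0.2074] [0.6578 0.7532 0.0004 0.0025] yaw 7.732075021086795 carrier [ 0.5033 -0.32  ] err nest axes [ 0.931  -0.6221] world [ 1.0051 -0.4935] [ 0.1023  0.2541 -0.4274] [ 0.0127  0.0002 -0.0161]
[[237.8, 123.8], [392.3, 123.5], [315.4, 239.8], [315.3, 216.8], [315.5, 262.0], [330.8, 325.4], [253.8, 307.6]]
dial_gate 0.75 [288.5, 265.6, 369.1, 343.2]
shackle 0.83 [254.3, 255.3, 287.7, 323.4]
dial_grip 0.82 [239.6, 124.3, 395.5, 342.0]
```

View pics/w8.png

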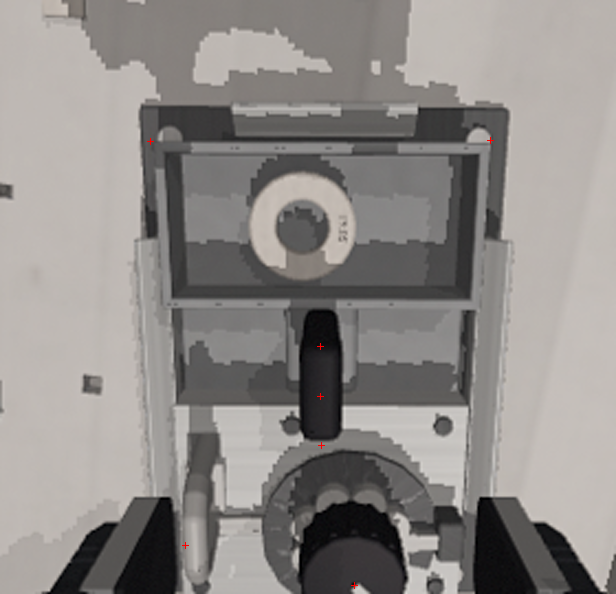

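The carrier sits between the rails: its wall is at crop row 148, inside the plate's corners at (140,106) and (508,110), and the ring is inside. Before moving to the dial I check clearance to the neighbouring clamps by numbers.

```bash
python3 - <<'E'
from h import *
np.set_printoptions(precision=3,suppress=True)
s=camera('side')
for uv,z in [((178,265),.2),((178,265),.12),((205,300),.02),((168,285),.15),((105,170),.2),((130,215),.02),((75,165),.15),((10,240),.2)]: print(uv,z,ray(s,uv,z))
P=np.array([.5022,-.3192]);print('dial',P+R2(7.73)@[.012,-.058],'bow',P+R2(7.73)@[-.048,-.041])
w=camera('wrist');im=w['image'];g=cv2.cvtColor(im,cv2.COLOR_RGB2GRAY)
m=(g[310:345,300:365]>150).astype(np.uint8);n,l,st,ct=cv2.connectedComponentsWithStats(m);print(st[1:]+[300,310,0,0,0],ct[1:]+[300,310])
E
```

```text
(178, 265) 0.2 [ 0.732 -0.34   0.2  ]
(178, 265) 0.12 [ 0.685 -0.372  0.12 ]
(205, 300) 0.02 [ 0.724 -0.319  0.02 ]
(168, 285) 0.15 [ 0.757 -0.37   0.15 ]
(105, 170) 0.2 [ 0.461 -0.597  0.2  ]
(130, 215) 0.02 [ 0.466 -0.592  0.02 ]
(75, 165) 0.15 [ 0.403 -0.721  0.15 ]
(10, 240) 0.2 [ 0.692 -0.745  0.2  ]
dial [ 0.522 -0.375] bow [ 0.46  -0.366]
[[354 310  11  35 217]
 [306 314   3   9  21]
 [300 331   8   8  37]
 [334 331  17  14  76]
 [300 344   3   1   3]
 [309 344   6   1   6]] [[360.415 329.664]
 [307.048 318.   ]
 [302.459 335.108]
 [341.368 338.224]
 [301.    344.   ]
 [311.5   344.   ]]
```

{"name": "drive_tool", "arguments": {"increments": [[[2,-8,0],[0,0,6.7],0.7],[[4,-14,0],[0,0,6.7],0.7],[[5,-16,0],[0,0,6.7],0.7],[[5,-16,0],[0,0,6.7],0.7],[[4,-12,0],[0,0,6.7],0.7],[[1.4,-5.9,0],[0,0,6.7],0.7],[[0,0,0],[0,0,6.7],0.7],[[0,0,0],[0,0,6.7],0.7]]}}

```text
clock: 13.17
eef_pos: [0.5204, -0.3748, 0.2033]
tool_rot: [0.245, 0.969, 0.0, -0.001]
ft_force: [1.1, 0.7, -0.3]
grip_width: 0.0599
grasp_force: 0.0
```

{"name": "drive_tool", "arguments": {"increments": [[[0,0,0],[0,0,6.4],0.7],[[0,0,-20],[0,0,0],0.7],[[0,0,-30],[0,0,0],0.7],[[0,0,-20],[0,0,0],0.7],[[0,0,0],[0,0,0],0.7],[[0,0,0],[0,0,0],0.7],[[0,0,0],[0,0,0],0.7]]}}

```text
clock: 13.75
eef_pos: [0.5213, -0.3747, 0.1357]
tool_rot: [0.193, 0.981, -0.0, 0.0]
ft_force: [-0.0, 0.3, 0.6]
grip_width: 0.0598
grasp_force: 0.0
```

```bash
cat >> h.py <<'E'
def st():
    o=get_obs();q=o['tool_rot'];yaw=np.degrees(np.arctan2(2*q[1]**2-1,2*q[0]*q[1]))
    print(round(o['clock'],2),o['eef_pos'],'yaw',yaw,'j',o['joint_pos'],'f',o['ft_force'],'m',o['ft_torque'],'w',o['grip_width']);return o
E
python3 - <<'E'
from h import *
np.set_printoptions(precision=4,suppress=True)
st();c=camera('wrist')
g=cv2.cvtColor(c['image'],cv2.COLOR_RGB2GRAY)
L=np.array([[12,-58,80],[-48,-41,82],[0,15,86]])/1000
print(proj(c,np.c_[(R2(7.73)@L[:,:2].T).T+[.5022,-.3192],L[:,2]+.006]))
for n in ['dial_grip','dial_gate','shackle']:
  for s in silhouettes(n,c)[:1]: print(n,s['conf'],s['bbox'])
m=(g<60).astype(np.uint8)
u=proj(c,np.array([[.5219,-.3751,.086]]))[0].astype(int);print(u)
for r in range(u[1]-40,min(u[1]+41,480),10): print(r,''.join('#' if v<55 else '+' if v<120 else '.' for v in g[r,u[0]-60:u[0]+61:3]))
E
```

```text
13.75 [ 0.5213 -0.3747  0.1357] yaw 67.7343170471914 j [-0.6233  0.585   0.2258  1.2108  0.     -0.2347] f [-0.0223  0.3067  0.5737] m [ 0.0018  0.0234 -0.0187] w 0.05979702779721551
[[317.4866 274.0446]
 [285.6647 159.2184]
 [435.8406 188.2162]]
dial_grip 0.75 [211.1, 5.7, 573.5, 323.2]
dial_gate 0.7 [259.3, 195.2, 375.5, 306.0]
shackle 0.77 [256.4, 136.3, 328.3, 203.5]
[317 274]
234 ...++++.+...+###############..++++++++...
244 ..++++++.++###################+..++++++..
254 ..+++++..######################+.+..+++..
264 ..+++++++########################+++++...
274 ....++++###########+############+++++....
284 .......+++########...##########+++.......
294 ............#####...#########.+#+++......
304 ..........+........#+#....+++++++++......
314 ............++..++.........++............
```

{"name": "drive_tool", "arguments": {"increments": [[[-1.1,0.5,-15],[0,0,0],0.7],[[0,0,-20],[0,0,0],0.7],[[0,0,-15],[0,0,0],0.7],[[0,0,-7],[0,0,0],0.7],[[0,0,0],[0,0,0],0.7],[[0,0,0],[0,0,0],0.7]]}}

```text
clock: 14.45
eef_pos: [0.52, -0.3741, 0.0785]
tool_rot: [0.193, 0.981, -0.0, 0.0]
ft_force: [-0.6, 0.1, 0.2]
grip_width: 0.0596
grasp_force: 0.0
```

{"name": "drive_tool", "arguments": {"increments": [[[0,0,0],[0,0,0],0.55],[[0,0,0],[0,0,0],0.5],[[0,0,0],[0,0,0],0.45],[[0,0,0],[0,0,0],0.4],[[0,0,0],[0,0,0],0],[[0,0,0],[0,0,0],0]]}}

```text
clock: 14.95
eef_pos: [0.5204, -0.3748, 0.0797]
tool_rot: [0.193, 0.981, -0.001, 0.001]
ft_force: [-1.6, 0.2, 6.3]
grip_width: 0.0373
grasp_force: 59.7
```

```bash
python3 - <<'E'
from h import *
np.set_printoptions(precision=4,suppress=True)
st()
E
```

```text
14.95 [ 0.5204 -0.3748  0.0797] yaw 67.72027045094961 j [-0.6239  0.6272  0.1456  1.0861 -0.0006 -0.2351] f [-1.6255  0.2474  6.2944] m [-0.1603  0.266  -0.0078] w 0.0373067851072233
```

{"name": "drive_tool", "arguments": {"increments": [[[0,0,0],[0,0,-5],0],[[0,0,0],[0,0,-6],0],[[0,0,0],[0,0,-6],0],[[0,0,0],[0,0,-6],0],[[0,0,0],[0,0,-6],0],[[0,0,0],[0,0,-6],0],[[0,0,0],[0,0,-6],0],[[0,0,0],[0,0,-4],0]]}}

```text
clock: 15.62
eef_pos: [0.5207, -0.3744, 0.0798]
tool_rot: [0.556, 0.831, 0.0, 0.002]
ft_force: [0.1, 1.5, 6.4]
grip_width: 0.0373
grasp_force: 60.2
```

{"name": "drive_tool", "arguments": {"increments": [[[0,0,0],[0,0,0],0],[[0,0,0],[0,0,0],0],[[0,0,0],[0,0,0],0]]}}

```text
clock: 15.87
eef_pos: [0.5207, -0.3745, 0.0798]
tool_rot: [0.554, 0.833, 0.0, 0.002]
ft_force: [-1.0, 0.5, 5.5]
grip_width: 0.037
grasp_force: 60.2
```

```bash
cat >> h.py <<'E'
def pointer(c,D,zt=.086,yaw0=7.73):
    "bright pointer angle in carrier axes around knob top centre D"
    g=cv2.cvtColor(c['image'],cv2.COLOR_RGB2GRAY);A=np.arange(0,360,3);S=[]
    for a in A:
        v=R2(yaw0+a)@[1,0];P=np.array([[*(np.array(D)+r*v),zt] for r in np.arange(.005,.017,.001)])
        q=proj(c,P).round().astype(int);ok=(q[:,0]>=0)&(q[:,0]<640)&(q[:,1]>=0)&(q[:,1]<480);S.append(np.mean([g[y,x] for x,y in q[ok]]) if ok.all() else 0)
    S=np.array(S);k=np.argsort(S)[::-1][:8];return [(int(A[i])-360*(A[i]>180),int(S[i])) for i in k]
E
python3 - <<'E'
from h import *
np.set_printoptions(precision=4,suppress=True)
o=st()
for n in ['wrist','side']: print(n,pointer(camera(n),o['eef_pos'][:2]))
E
```

```text
15.87 [ 0.5207 -0.3745  0.0798] yaw 22.739080550236697 j [-0.6235  0.6272  0.1457  1.086   0.0002  0.5504] f [-1.0308  0.5006  5.4514] m [-0.0338  0.2452 -0.0461] w 0.03701354274131937
wrist [(np.int64(-90), 208), (np.int64(-87), 206), (np.int64(-84), 205), (np.int64(-93), 203), (np.int64(-81), 191), (np.int64(-78), 151), (np.int64(-96), 144), (np.int64(-75), 120)]
side [(np.int64(-132), 82), (np.int64(-129), 82), (np.int64(-126), 82), (np.int64(-117), 81), (np.int64(-120), 81), (np.int64(-108), 81), (np.int64(-123), 80), (np.int64(-111), 80)]
```

{"name": "drive_tool", "arguments": {"increments": [[[0,0,0],[0,0,-5],0],[[0,0,0],[0,0,-6],0],[[0,0,0],[0,0,-6],0],[[0,0,0],[0,0,-6],0],[[0,0,0],[0,0,-6],0],[[0,0,0],[0,0,-6],0],[[0,0,0],[0,0,-6],0],[[0,0,0],[0,0,-4],0]]}}

```text
clock: 16.63
eef_pos: [0.5213, -0.3744, 0.0798]
tool_rot: [0.831, 0.556, 0.001, 0.002]
ft_force: [0.9, 0.9, 5.0]
grip_width: 0.0373
grasp_force: 60.0
```

{"name": "drive_tool", "arguments": {"increments": [[[0,0,0],[0,0,0],0],[[0,0,0],[0,0,0],0],[[0,0,0],[0,0,0],0]]}}

```text
clock: 16.88
eef_pos: [0.5213, -0.3744, 0.0798]
tool_rot: [0.83, 0.557, 0.001, 0.002]
ft_force: [1.6, -0.6, 4.8]
grip_width: 0.037
grasp_force: 60.1
```

{"name": "drive_tool", "arguments": {"increments": [[[0,0,0],[0,0,-5],0],[[0,0,0],[0,0,-6],0],[[0,0,0],[0,0,-6],0],[[0,0,0],[0,0,-6],0],[[0,0,0],[0,0,-6],0],[[0,0,0],[0,0,-6],0],[[0,0,0],[0,0,-6],0],[[0,0,0],[0,0,-4],0]]}}

```text
clock: 17.55
eef_pos: [0.5217, -0.3747, 0.0798]
tool_rot: [0.981, 0.195, 0.002, 0.002]
ft_force: [1.5, -0.5, 3.8]
grip_width: 0.0374
grasp_force: 59.9
```

{"name": "drive_tool", "arguments": {"increments": [[[0,0,0],[0,0,0],0],[[0,0,0],[0,0,0],0],[[0,0,0],[0,0,0],0]]}}

```text
clock: 17.8
eef_pos: [0.5217, -0.3748, 0.0797]
tool_rot: [0.98, 0.198, 0.002, 0.002]
ft_force: [3.4, -1.1, 6.7]
grip_width: 0.0374
grasp_force: 60.1
```

```bash
python3 - <<'E'
from h import *
np.set_printoptions(precision=4,suppress=True)
o=st()
print([(int(a),b) for a,b in pointer(camera('wrist'),o['eef_pos'][:2])])
E
```

```text
17.8 [ 0.5217 -0.3748  0.0797] yaw -67.13647063920395 j [-0.6234  0.6277  0.1465  1.0845  0.001   2.1192] f [ 3.4348 -1.1277  6.7376] m [-0.0122 -0.5331 -0.0536] w 0.037439770579605874
[(180, 125), (177, 125), (-177, 124), (-174, 124), (-171, 119), (174, 104), (-168, 83), (-165, 72)]
```

{"name": "drive_tool", "arguments": {"increments": [[[0,0,0],[0,0,0],0.45],[[0,0,0],[0,0,0],0.6],[[0,0,0],[0,0,0],0.7],[[0,0,0],[0,0,0],0.7],[[0,0,15],[0,0,0],0.7],[[0,0,30],[0,0,0],0.7],[[-5,1,35],[0,0,6.8],0.7],[[-10,2,30],[0,0,6.8],0.7]]}}

```text
clock: 18.52
eef_pos: [0.5045, -0.3704, 0.1881]
tool_rot: [0.949, 0.315, -0.001, -0.001]
ft_force: [0.5, -0.6, 0.5]
grip_width: 0.0598
grasp_force: 0.0
```

{"name": "drive_tool", "arguments": {"increments": [[[-15,2,10],[0,0,6.8],0.6],[[-15,2,0],[0,0,6.8],0.5],[[-10,1,0],[0,0,6.8],0.5],[[-6,1,0],[0,0,6.8],0.5],[[0,0,0],[0,0,6.8],0.5],[[0,0,0],[0,0,6.8],0.5],[[0,0,0],[0,0,6.8],0.5],[[0,0,0],[0,0,6.8],0.5]]}}

```text
clock: 19.18
eef_pos: [0.4578, -0.3644, 0.197]
tool_rot: [0.7, 0.714, -0.0, -0.001]
ft_force: [0.1, 0.3, -0.4]
grip_width: 0.0428
grasp_force: 0.0
```

{"name": "drive_tool", "arguments": {"increments": [[[0,0,0],[0,0,6.8],0.5],[[0,0,0],[0,0,0],0.5],[[0,0,0],[0,0,0],0.5],[[0,0,0],[0,0,0],0.5]]}}

```text
clock: 19.52
eef_pos: [0.4584, -0.3647, 0.1974]
tool_rot: [0.66, 0.751, -0.0, -0.001]
ft_force: [-0.4, 1.1, -0.6]
grip_width: 0.0429
grasp_force: 0.0
```

```bash
python3 - <<'E'
from h import *
np.set_printoptions(precision=4,suppress=True)
o=st();c=camera('wrist')
for D in [(.5215,-.3748),(.5215,-.3735)]: print([(int(a),b) for a,b in pointer(c,D)])
for s in silhouettes('shackle',c)[:2]:
    ys,xs=np.nonzero(s['region']);print(s['conf'],s['bbox'],xs.mean(),ys.mean(),len(xs))
    for r in range(ys.min(),ys.max()+1,6):
        x=xs[ys==r];print(r,x.min(),x.max(),len(x),end=' | ')
P=np.array([.5022,-.3192])
L=np.array([[-48,-62.5,82],[-48,-41,82],[-48,-19.5,82],[-48,-41,86]])/1000
print(proj(c,np.c_[(R2(7.73)@L[:,:2].T).T+P,L[:,2]+.006]))
g=cv2.cvtColor(c['image'],cv2.COLOR_RGB2GRAY);u=proj(c,np.array([[.460,-.366,.088]]))[0].astype(int)
for r in range(u[1]-40,min(u[1]+41,480),8): print(r,' '.join('%3d'%v for v in g[r,u[0]-40:u[0]+61:4]))
E
```

```text
19.52 [ 0.4584 -0.3647  0.1974] yaw 7.398985402082995 j [-0.672   0.4371  0.1477  1.2827 -0.      0.7696] f [-0.377   1.0896 -0.5864] m [ 0.0288 -0.0546 -0.0014] w 0.04292117927787487
[(-174, 197), (-177, 197), (180, 197), (-171, 192), (177, 182), (-168, 164), (174, 135), (-165, 127)]
[(-168, 195), (-171, 192), (-165, 192), (-174, 187), (-177, 160), (-162, 155), (-159, 128), (-156, 115)]
0.77 [316.2, 199.9, 355.4, 265.8] 328.0103383458647 235.84022556390977 1064
199 317 321 5 | 205 315 325 11 | 211 317 327 11 | 217 318 329 12 | 223 319 329 11 | 229 318 330 13 | 235 318 330 13 | 241 315 356 42 | 247 316 357 42 | 253 316 329 14 | 259 317 328 12 | [[319.2228 272.3663]
 [319.039  243.9031]
 [318.8459 214.0134]
 [319.0656 245.6071]]
203 192 180 177 163 161 155 163 196 182  74  78  85 146 196 195 195 194 193 179 178 179 173 131 131 132 131
211 191 175 176 164 163 158 155 194 117  84  75  98  97 196 195 194 195 194 195 189 131 132 133  47  58  58
219 189 174 177 158 162 158 140 178 162 101  93 133 136 178 194 194 194 194 138 129  97 102  56  58  60  59
227 191 173 175 153 163 152 148 178 159  96  89 136 139 146 193 193 193 194 174  51  96  57  56  59  55  98
235 190 173 175 148 161 141 131 184 160  91 106 166 168 156 200 198 189 175 136  97  98  55  72  90  99  37
243 191 184 175 159 158  92  44 185 197  80 107 166 168 150 189 189 189 189 187 187 180  58 111  59   9  11
251 190 191 188 177  89  86  46 189 182 105 108 167 168 172 204 202 204 197 132 109 111  34  71   6  10  12
259 192 192 190 179  90  86  89 188 186 190 102 158 158 206 201 200 200 201 186  27  92  84 176  19  10  50
267 192 192 193 178  89  87  89 189 202 201 202 203 203 203 203 202 203 187 186  90  92  94  88 178   6 202
275 193 191 192 195  99  86 168 205 105  89 179 205 206 205 205 205 205 193 189 190  84  90  91  93 116  36
283 193 191 191 193  90  85  88 207 203 207 203 204 204 205 205 204 204 204 202 193 189 189 125  21  82  82
```

{"name": "drive_tool", "arguments": {"increments": [[[1.5,-0.3,-15],[0,0,0.3],0.4],[[1.1,0,-30],[0,0,0],0.4],[[0,0,-30],[0,0,0],0.4],[[0,0,-20],[0,0,0],0.4],[[0,0,-10],[0,0,0],0.4],[[0,0,-4],[0,0,0],0.4],[[0,0,0],[0,0,0],0.4],[[0,0,0],[0,0,0],0.4]]}}

```text
clock: 20.28
eef_pos: [0.4621, -0.3658, 0.0901]
tool_rot: [0.657, 0.754, 0.0, 0.001]
ft_force: [-0.2, -0.7, -0.2]
grip_width: 0.0341
grasp_force: 0.0
```

{"name": "drive_tool", "arguments": {"increments": [[[0,0,0],[0,0,0],0.3],[[0,0,0],[0,0,0],0.25],[[0,0,0],[0,0,0],0.2],[[0,0,0],[0,0,0],0.15],[[0,0,0],[0,0,0],0],[[0,0,0],[0,0,0],0],[[0,0,0],[0,0,0],0]]}}

```text
clock: 20.87
eef_pos: [0.4617, -0.3655, 0.0896]
tool_rot: [0.657, 0.754, 0.0, 0.001]
ft_force: [-1.2, -0.2, 4.0]
grip_width: 0.0067
grasp_force: 58.5
```

```bash
python3 - <<'E'
from h import *
np.set_printoptions(precision=4,suppress=True)
st()
E
```

```text
20.87 [ 0.4617 -0.3655  0.0896] yaw 7.833981770437442 j [-0.6696  0.5246 -0.008   1.0369 -0.      0.7644] f [-1.1704 -0.2367  4.0335] m [0.0237 0.0392 0.025 ] w 0.006674458064860549
```

{"name": "drive_tool", "arguments": {"increments": [[[0,0,2],[0,0,0],0],[[0,0,3],[0,0,0],0],[[0,0,3],[0,0,0],0],[[0,0,0],[0,0,0],0]]}}

```text
clock: 21.2
eef_pos: [0.4615, -0.3653, 0.0973]
tool_rot: [0.657, 0.754, 0.0, 0.0]
ft_force: [0.5, -0.3, -1.0]
grip_width: 0.0068
grasp_force: 58.5
```

```bash
python3 - <<'E'
from h import *
np.set_printoptions(precision=4,suppress=True)
st()
E
```

```text
21.2 [ 0.4615 -0.3653  0.0973] yaw 7.834213923099646 j [-0.6696  0.5172  0.0018  1.055   0.0001  0.7644] f [ 0.5017 -0.3386 -1.0497] m [-0.0106  0.0076  0.013 ] w 0.006833611191874921
```

{"name": "drive_tool", "arguments": {"increments": [[[0,0,5],[0,0,0],0],[[0,0,6],[0,0,0],0],[[0,0,7],[0,0,0],0],[[0,0,8],[0,0,0],0],[[0,0,12],[0,0,0],0],[[0,0,18],[0,0,0],0],[[0,0,24],[0,0,0],0],[[0,0,26],[0,0,0],0]]}}

```text
clock: 21.87
eef_pos: [0.4608, -0.3647, 0.2038]
tool_rot: [0.657, 0.754, 0.0, -0.001]
ft_force: [0.8, -1.1, -1.5]
grip_width: 0.0075
grasp_force: 58.5
```

{"name": "drive_tool", "arguments": {"increments": [[[0,0,26],[0,0,0],0],[[0,0,26],[0,0,0],0],[[0,0,22],[0,0,0],0],[[0,0,14],[0,0,0],0],[[0,0,7],[0,0,0],0],[[0,0,0],[0,0,0],0],[[0,0,0],[0,0,0],0],[[0,0,0],[0,0,0],0]]}}

```text
clock: 22.53
eef_pos: [0.4608, -0.3648, 0.2965]
tool_rot: [0.657, 0.754, -0.0, -0.001]
ft_force: [-0.1, -0.2, -1.6]
grip_width: 0.007
grasp_force: 58.5
```

{"name": "drive_tool", "arguments": {"increments": [[[0,0,0],[0,0,0],0],[[0,0,0],[0,0,0],0],[[0,0,0],[0,0,0],0],[[0,0,0],[0,0,0],0],[[0,0,0],[0,0,0],0],[[0,0,0],[0,0,0],0],[[0,0,0],[0,0,0],0],[[0,0,0],[0,0,0],0]]}}

```text
clock: 23.2
eef_pos: [0.4613, -0.3652, 0.2979]
tool_rot: [0.657, 0.754, 0.0, 0.0]
ft_force: [0.0, -0.5, -1.6]
grip_width: 0.0073
grasp_force: 58.5
```

```bash
python3 - <<'E'
from h import *
np.set_printoptions(precision=4,suppress=True)
o=st();print(o['joint_vel'])
c=camera('wrist');print([(int(a),b) for a,b in pointer(c,(.521,-.3747))])
t=o['eef_pos']
for n in ['scene','side','wrist']:
    c=camera(n);print(n,'expect bow',proj(c,t)[0],'ends',proj(c,t-[0,0,.076])[0])
    for q in ['shackle','nest','carrier','boxed_ring']:
        for s in silhouettes(q,c)[:1]: print(' ',q,round(s['conf'],2),s['bbox'])
E
```

```text
23.2 [ 0.4613 -0.3652  0.2979] yaw 7.8336475610598 j [-0.6696  0.4107  0.3677  1.5278  0.      0.7644] f [ 0.0131 -0.5217 -1.5822] m [ 0.0428 -0.0174  0.0211] w 0.007331273153441047
[ 0.0026 -0.0028 -0.0005  0.0012 -0.0003 -0.0002]
[(-177, 198), (-174, 196), (-171, 185), (180, 184), (177, 184), (-168, 160), (174, 135), (-165, 126)]
scene expect bow [484.3739 129.5375] ends [477.2341 164.0491]
  shackle 0.76 [474.1, 128.0, 490.0, 167.4]
  nest 0.82 [402.7, 222.0, 486.9, 280.9]
  carrier 0.93 [401.7, 206.5, 478.0, 274.6]
  boxed_ring 0.62 [419.2, 248.8, 434.7, 254.0]
side expect bow [184.2691 146.1305] ends [191.6623 168.5241]
  shackle 0.63 [176.7, 143.9, 202.3, 169.4]
  nest 0.86 [178.8, 209.4, 261.7, 255.3]
  carrier 0.9 [179.6, 204.3, 257.5, 254.1]
  boxed_ring 0.6 [237.3, 220.5, 246.6, 237.2]
wrist expect bow [316.3552 320.621 ] ends [316.5939 257.1365]
  shackle 0.82 [306.6, 223.2, 368.6, 352.9]
  nest 0.84 [292.8, 57.3, 429.1, 257.7]
  carrier 0.91 [304.3, 67.1, 428.0, 251.9]
  boxed_ring 0.79 [330.7, 84.9, 372.5, 121.2]
```

```bash
python3 -c "
from h import *
print(job_done())"
```

```text
the job is handed in; nothing more can be done
None
```

I handed the job in at about 23 s of robot time: the carrier is seated in the nest with the ring inside, the dial is in its open notch, and the shackle is held still, bow up, with its legs about 22 cm above the worktop. I checked the final state by pose, force and network readings rather than a viewed picture, because all ten views were used. I did not check the bottle and plug again at the end, but the arm never went near them.

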